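# Hang the belt guard back on the sole sander

### The job

The louvred belt guard is parked on the service stand: squeeze its sprung hinge pin back, lift the guard off the stand and drop its hinge barrel back into the bracket on the red machine, so that it hangs fully home and the pin springs right into its hole. Find the seat by feel and do not force the guard against the bracket or the stand, and leave the last, the tin and the brush where they are.

Things in the scene. Friction and masses are not known exactly. Their poses are not given: they have to be found in the camera images.
- guard: Grey louvred steel flap, about 0.4 kg, hung from a horizontal steel barrel, 14 mm diameter, 150 mm long. Origin: mid-barrel, on its axis. y: along the barrel to the pin end; z up. The flap (104 mm in y, 4 mm thick) hangs from z = -5 to -105 mm and swings freely. The 7 mm round-ended pin sticks 11 mm out of the +y barrel end; squeezed fully back it is 1 mm inside it.
- fixed_tab (a point): Outer (-y) face of the guard's fixed upright tab, 20 mm to -y of and 32 mm above mid-barrel. Tab: steel plate 24 mm wide in x, 5 mm thick, reaching from the barrel's top (7 mm above its axis) to 55 mm above its axis. Free room outside and above.
- pin_tail (a point): Outer (+y) face of the pin's upright tail, a like plate facing the fixed tab, 26 mm to +y of mid-barrel at rest, 14 mm with the pin fully back. Squeezing tab and tail together (46 mm over both at rest, 34 mm squeezed) draws the pin in; one grasp on both holds the pin back and carries the guard. Letting go frees the pin.
- pin (a joint): Travel of the sprung pin in the guard: 0 = sprung fully out, 0.012 m = squeezed fully back to its stop. The spring takes 3 N at 0 and 9 N at 0.012.
- stand: Service stand: dark base plate 150 by 200 mm, two grey posts on the -x side, hinge bracket on top, like the machine's but with more end play. Origin: on the bench, below the bracket's middle. y along the hinge axis, z up.
- stand_seat (a point): Middle of the stand's hinge axis, 150 mm above the bench; the guard starts here, seated, its pin in the keeper hole, axes along the stand's. The stand's bracket is exactly in place and leaves the barrel 8 mm of play along y.
- machine: Red housing of a bench sole sander, 190 by 250 mm, 128 mm high, on the -x side of its hinge axis (from 30 mm on); on it, 105 mm behind its front, a grey motor 165 mm high. A black opening with pulleys looks to +x below the bracket. Origin: on the bench, below the bracket's nominal middle. y along the hinge axis, z up. The guard goes on with its y along this y.
- machine_seat (a point): Nominal middle of the machine's hinge axis, 150 mm up: mid-barrel of a seated guard. The steel bracket is bolted through long slots, so all of it truly sits up to 8 mm to either side of this along y (not in this reading: see or feel it); x and height are true. It has two U saddles, 69 mm either side of its middle, slot 17 mm wide, mouth flared to about 25 mm.
- end_cheek (a point): Nominal top middle of the bracket's solid -y end cheek (shifts with the bracket). The cheeks stand outside the saddles, inner faces 76.75 mm either side of the bracket's middle, so the barrel has 3.5 mm of play. Each is 12 mm thick, 40 mm deep in x, flat top 164 mm up. A barrel too far along y lands on a cheek top, its axis at 171 mm, 21 mm above seated.
- keeper (a point): Nominal mouth of the pin hole in the +y end cheek (the keeper), at its inner face on the hinge axis (shifts with the bracket). Square through hole, 12 mm wide, 12 mm deep. The pin, held back while the barrel drops between the cheeks, springs into it when let go.
- last: Wooden shoe last, about 180 mm long, 80 mm high, lying on the bench. Bystander. Origin under its middle.
- tin: Metal tin, 72 mm diameter, 85 mm high. Bystander. Origin under its middle.
- brush: Hand brush lying on the bench. Bystander.
Things that resemble listed ones, but are neither listed nor needed, are in the scene too. Of the things that look like the guard, the middle-sized one is meant.

How it is judged:
On the way, in this order (a step that is already met when the one before it is completed fails the run):
1. the pin is squeezed back while the guard still sits in the stand (value of joint pin above 0.009 m and z of guard in the frame of stand below 0.156 m), for 0.1 s.
2. the guard is lifted clear above the stand's bracket (z of guard in the frame of stand above 0.185 m), for 0.1 s.
At the end, for the whole second after the job is handed in: The guard hangs at rest in the machine's bracket: barrel axis 146 to 153.5 mm above the bench, within 5 mm of the bracket in x, 12 mm of nominal along y and 0.06 rad of the machine's y; flap within 0.25 rad of plumb; pin sprung out to within 3 mm of fully out (z of guard in the frame of machine between 0.146 and 0.1535 m and x of guard in the frame of machine between -0.005 and 0.005 m and y of guard in the frame of machine between -0.012 and 0.012 m and angle between the y axis of guard and the y axis of machine, either way round below 0.06 rad and angle between guard's own z axis and vertical below 0.25 rad and value of joint pin below 0.003 m and linear speed of guard below 0.03 m/s and angular speed of guard below 0.4 rad/s); the robot touches nothing.
It fails at once if the guard and the machine press on each other with more than 35 N (contact force between guard and machine above 35 N).
It fails at once if the guard and the stand press on each other with more than 60 N (contact force between guard and stand above 60 N).
It fails at once if the last is moved more than 30 mm (distance of last from where it was at the start of the episode above 0.03 m).
It fails at once if the tin is moved more than 30 mm (distance of tin from where it was at the start of the episode above 0.03 m).
It fails at once if the brush is moved more than 30 mm (distance of brush from where it was at the start of the episode above 0.03 m).
It also fails if it takes over 51 s, if anything falls off the work surface, if the arm or the gripper's body presses on something with over 40 N, if the wrist force passes 120 N, or if a joint passes its speed limit or range.

### The arm

A 6-joint arm with a two-finger parallel gripper is mounted at the origin on the work surface. World frame = base frame: x ahead of the robot, y to its left, z up, the work surface at z = 0. Lengths are in m, angles in rad, forces in N, time in s.
With the tool pointing down it reaches from about 0.375 to 0.975 m from the base axis. Payload 3.8 kg.
Tool frame: the origin (TCP) lies at the very end of the fingers, on their centre line; the grasp point (between the pads) lies 19 mm behind it (bot.pinch_z is the distance from the TCP to the grasp point, in m); x points along the fingers, y is the direction in which the jaws open and shut, and the axes are right-handed (so a half turn about x gives the same grasp; the last joint's range is limited). The gripper opens to 85 mm and grips with 20 to 120 N. Pads are 22 mm wide; open, the fingers measure 114 mm over their backs; the gripper's body (76 mm by 85 mm) begins 54 mm behind the grasp point. The pads swing forward as they close: fully open they stand 13 mm farther back than shut.
Start: joints at [1.216, 0.264, 1.604, -0, 1.274, -0.037], TCP at [0.211, 0.641, 0.231] pointing down, gripper open.
Joint ranges: [-2.63, 2.63], [-0.94, 2.18], [0.31, 2.57], [-1.31, 4.45], [0, 2.66], [-2.55, 2.55]. Speed limits (rad/s): [2.57, 2.57, 3.14, 3.14, 3.14, 3.14].

### API

Orientations are given as a rotation vector (axis times angle).
In Python, from workcell import monitor, imaging, finish_job, bot gives the robot as it stands.
- The arm moves only by the tool jog_arm, never from a script. Its argument "rows" is a list of rows, each a list of 7 numbers: the shift along the tool's x, y, z in m, then the turn, a rotation vector about the tool's x, y, z in rad, then the opening in per cent of the stroke, from 0 (shut) to 100 (fully open). A call has 1 to 20 rows; each row is the pose to reach, as a shift and turn from the pose measured when the call began, along the tool's axes at that moment; what a row does not reach only later rows make up. A row lasts 1/10 s, in which the tool goes at most 50 mm and 8.59 degrees, less where a joint would pass 70% of its speed; a pose out of reach is approached as far as the arm can. A call with a gripper value outside its range is refused whole. The fingers move at their own pace and stop on an object; "force" is the grip in N (left out, the last holds). Time passes only in rows, so rows that repeat a pose let the fingers close. It gives the time, the measured TCP pose, the force and the opening at its end, in the units of the state.
- monitor.read_state(): the state, without advancing time (a new reading comes with each control period).
- imaging.read_camera(name): name is "scene" or "side" or "wrist"; returns the picture (420x560x3 uint8, blue, green, red); there is no depth.
- imaging.camera_params(name): a dict with "fx", "fy", "cx", "cy" (pixels), "T" (4x4, takes a point from camera to world coordinates); the wrist camera has in their place "T_tool_cam" (4x4, takes a point from camera to tool coordinates, whose origin is the TCP and whose axes are the tool frame's). Camera axes: x right, y down, z forward; pixel columns grow to the right and rows downward; lengths in m; the calibration is good to about 2 mm. A picture is of the moment at which its call begins: read the wrist's pose just before it. camera_params takes no time and is no camera call.
- finish_job(): hands the job in, once; it reports no verdict.
The state is a dict: "time": time; "q": joint angles; "joint_vel": joint speeds; "joint_torque": joint torques, N m; "tool_pos": TCP position; "tcp_rot": TCP orientation; "wrist_force": force on the tool from outside, world axes, zero at the start; "torque": the same for the moment, N m; "width": opening from 0.0 (shut) to 1.0 (fully open).
Only numpy, scipy, OpenCV 4.12 (cv2) and the standard library are available. Lean on these libraries where they do the work, as an engineer would, in place of code of your own. Each camera call takes 0.05 s, during which the arm holds its last target. There are 200 camera calls.

## Working session

There is one attempt and no reset: what is moved stays moved. The work goes in short steps, Python scripts to look and compute and a tool call to move; the robot and the scene stay as the last step left them, time stands still between calls to the robot, and variables do not carry over. Pictures are saved under pics/ and viewed, about 8 in all and at most 12, crops included, and the job is handed in when it is done.

Besides the shell and the picture viewer there is one more tool, called after "Emit:" as name(argument=value, ...) on one line, values as JSON. jog_arm: Moves the arm, as the interface text tells. Its arguments: {"type":"object","properties":{"rows":{"type":"array","items":{"type":"array","items":{"type":"number"}}},"force":{"type":"number"}},"required":["rows"]}

```bash
ls; mkdir -p pics; cat > h.py <<'E'
import numpy as np, cv2
from scipy.spatial.transform import Rotation as R
from workcell import monitor, imaging, finish_job, bot
def grab(n,f):
    s=monitor.read_state(); im=imaging.read_camera(n); cv2.imwrite('pics/'+f+'.png',im); return s,im
def cam(n,s=None):
    p=imaging.camera_params(n)
    if n=='wrist':
        T=np.eye(4); T[:3,:3]=R.from_rotvec(s['tcp_rot']).as_matrix(); T[:3,3]=s['tool_pos']; T=T@p['T_tool_cam']
    else: T=np.array(p['T'])
    return p,T
def ray(n,u,v,s=None):
    p,T=cam(n,s); d=T[:3,:3]@np.array([(u-p['cx'])/p['fx'],(v-p['cy'])/p['fy'],1]); return T[:3,3],d/np.linalg.norm(d)
def onz(n,u,v,z,s=None):
    o,d=ray(n,u,v,s); return o+d*(z-o[2])/d[2]
def proj(n,P,s=None):
    p,T=cam(n,s); c=np.linalg.inv(T)@np.append(P,1); return c[0]/c[2]*p['fx']+p['cx'],c[1]/c[2]*p['fy']+p['cy']
def tri(a,b):
    (o1,d1),(o2,d2)=a,b; A=np.stack([d1,-d2],1); t=np.linalg.lstsq(A,o2-o1,rcond=None)[0]
    p,q=o1+t[0]*d1,o2+t[1]*d2; return (p+q)/2,np.linalg.norm(p-q)
E
python3 - <<'E'
from h import *
np.set_printoptions(precision=3,suppress=True)
s,a=grab('scene','s0'); _,b=grab('side','d0'); _,c=grab('wrist','w0')
print({k:np.round(v,3) for k,v in s.items()}, bot.pinch_z)
for n in('scene','side'):
    p,T=cam(n); print(n,p['fx'],T)
print(imaging.camera_params('wrist'))
E
```

```text
pics
{'time': np.float64(0.0), 'q': array([ 1.216,  0.265,  1.605, -0.   ,  1.274, -0.037]), 'joint_vel': array([ 0.   , -0.001,  0.002, -0.002, -0.001,  0.001]), 'joint_torque': array([ -0.   , -51.509, -36.732,  -0.   ,   0.012,  -0.   ]), 'tool_pos': array([0.211, 0.641, 0.23 ]), 'tcp_rot': array([ 0.248,  1.557, -0.251]), 'wrist_force': array([ 0.064,  0.005, -0.093]), 'torque': array([ 0.043,  0.048, -0.035]), 'width': np.float64(1.001)} 0.0187
scene 409.1558986593664 [[-0.396  0.69  -0.606  1.107]
 [ 0.918  0.295 -0.264  0.21 ]
 [-0.003 -0.661 -0.75   0.868]
 [ 0.     0.     0.     1.   ]]
side 435.17853210131653 [[ 0.671 -0.541  0.506 -0.107]
 [-0.741 -0.488  0.461 -0.619]
 [-0.002 -0.685 -0.729  1.025]
 [ 0.     0.     0.     1.   ]]
{'fx': 364.4332197174609, 'fy': 364.4332197174609, 'cx': 273.4982492599439, 'cy': 204.41274154773924, 'T_tool_cam': array([[ 0.   , -0.299,  0.954, -0.143],
       [ 1.   ,  0.001,  0.   , -0.001],
       [-0.001,  0.954,  0.299, -0.076],
       [ 0.   ,  0.   ,  0.   ,  1.   ]])}
```

View pics/s0.png

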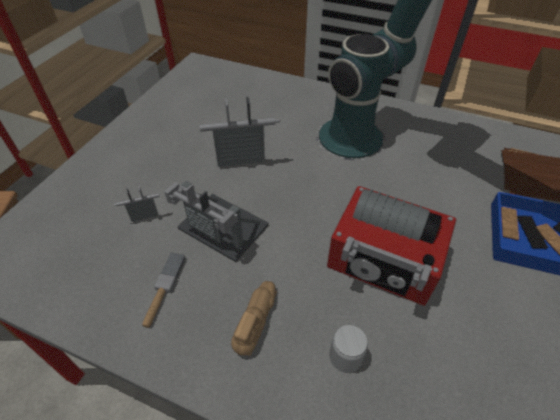

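View pics/d0.png

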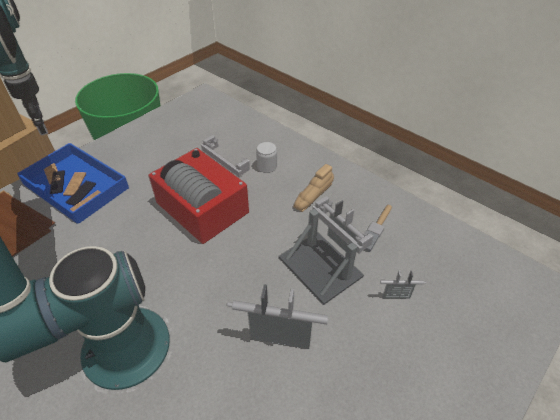

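Scene candidates for the guard are the big one on the bench at (240,140), the small one at (140,205), and the middle one on the stand at (208,212). I choose the one on the stand and check it in a close crop, together with the machine bracket.

```bash
python3 - <<'E'
import cv2,numpy as np
a=cv2.imread('pics/s0.png');b=cv2.imread('pics/d0.png')
def c(i,x,y,w=114,h=86):return cv2.resize(i[y:y+h,x:x+w],(400,300),interpolation=cv2.INTER_CUBIC)
o=np.vstack([np.hstack([c(a,160,174),c(a,328,220)]),np.hstack([c(b,274,188),c(b,148,128)])])
o=cv2.convertScaleAbs(o,alpha=1.5,beta=10)
cv2.imwrite('pics/crop0.png',o)
E
```

```text
(no output)
```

View pics/crop0.png

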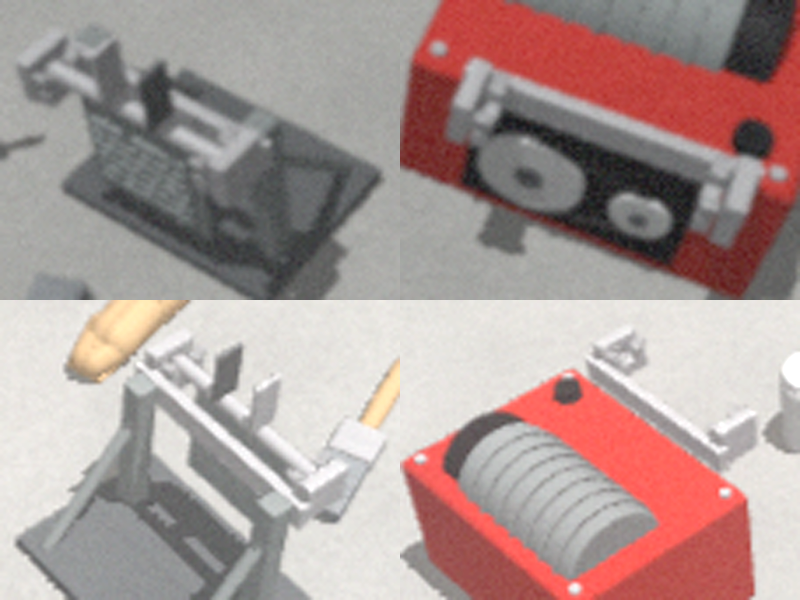

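The guard on the stand is the middle-sized one. Its light fixed tab is at scene (191,196) and its dark tail at (204,201). The stand's +y end is on the right in the scene view, and so is the machine's keeper. Next I measure.

```bash
python3 - <<'E'
from h import *
np.set_printoptions(precision=4,suppress=True)
P={'st-':((172.8,188.3),(366.6,239.3)),'st+':((227,214),(322.5,200.8)),'m-':((348,245.7),(243.5,162)),'m+':((423.5,270),(210.7,139.4)),
'tab':((190,186),(350.5,211)),'tail':((204,193),(340.5,205))}
for k,(a,b) in P.items(): print(k,*tri(ray('scene',*a),ray('side',*b)),onz('scene',*a,.164),onz('side',*b,.164))
# red top face in both views
for n,f in(('scene','s0'),('side','d0')):
    im=cv2.imread(f'pics/{f}.png'); h=cv2.cvtColor(im,cv2.COLOR_BGR2HSV)
    m=(((h[...,0]<8)|(h[...,0]>172))&(h[...,1]>140)&(h[...,2]>60)).astype(np.uint8)
    m[:120]=0
    c=max(cv2.findContours(m,0,2)[0],key=cv2.contourArea); hu=cv2.convexHull(c)
    ap=cv2.approxPolyDP(hu,3,True)[:,0]
    for q in ap: print(n,q,onz(n,*q,.128),onz(n,*q,0.))
E
```

```text
st- [ 0.5645 -0.3041  0.1581] 0.002252151317405889 [ 0.5685 -0.2988  0.164 ] [ 0.5607 -0.3071  0.164 ]
st+ [ 0.5915 -0.1389  0.1659] 0.0006184717510590748 [ 0.59   -0.1396  0.164 ] [ 0.5932 -0.1381  0.164 ]
m- [0.5645 0.1415 0.1616] 0.00412893393872152 [0.5678 0.1402 0.164 ] [0.5621 0.1416 0.164 ]
m+ [0.5682 0.2983 0.1654] 0.001559946799807366 [0.5665 0.2991 0.164 ] [0.5694 0.2988 0.164 ]
tab [ 0.5787 -0.2372  0.2053] 0.0010802633041274163 [ 0.5454 -0.2647  0.164 ] [ 0.6136 -0.2184  0.164 ]
tail [ 0.5821 -0.2012  0.2   ] 0.004354879499446698 [ 0.5526 -0.2215  0.164 ] [ 0.6136 -0.1848  0.164 ]
scene [454 218] [0.3627 0.3439 0.128 ] [ 0.234  0.367 -0.   ]
scene [440 276] [0.5404 0.3383 0.128 ] [0.4424 0.3605 0.    ]
scene [424 304] [0.6202 0.319  0.128 ] [0.5361 0.3378 0.    ]
scene [328 266] [0.6096 0.1128 0.128 ] [0.5236 0.0959 0.    ]
scene [332 236] [0.5281 0.0949 0.128 ] [ 0.4281  0.075  -0.    ]
scene [358 187] [0.3518 0.1061 0.128 ] [0.2212 0.088  0.    ]
side [198 149] [0.5363 0.3298 0.128 ] [0.6281 0.4653 0.    ]
side [246 185] [0.5213 0.0928 0.128 ] [0.611  0.1944 0.    ]
side [248 210] [0.4529 0.0157 0.128 ] [0.5329 0.1063 0.    ]
side [204 242] [0.293  0.0198 0.128 ] [0.3501 0.111  0.    ]
side [173 216] [0.2964 0.1549 0.128 ] [0.354  0.2654 0.    ]
side [149 175] [0.3537 0.3448 0.128 ] [0.4195 0.4824 0.    ]
```

```bash
cat >> h.py <<'E'
def target(yaw,pos,s=None):
    """pointing down, tool y along world y turned by yaw; prints shift+turn in tool axes now"""
    s=s or monitor.read_state(); M=R.from_rotvec(s['tcp_rot']); c,n=np.cos(yaw),np.sin(yaw)
    y=np.array([-n,c,0]); x=np.array([0,0,-1.]); best=None
    D=R.from_matrix(np.stack([x,y,np.cross(x,y)],1))
    sh=M.inv().apply(np.array(pos)-s['tool_pos']); t=(M.inv()*D).as_rotvec()
    return np.round(sh,4),np.round(t,4)
E
python3 - <<'E'
from h import *
s=monitor.read_state(); print(R.from_rotvec(s['tcp_rot']).as_matrix().round(3))
print(target(np.radians(-2.8),(0.565,.215,.33)))
print(target(np.radians(177.2),(0.565,.215,.33)))
E
```

```text
[[-0.001  0.312  0.95 ]
 [-0.002  0.95  -0.312]
 [-1.    -0.002 -0.   ]]
(array([-0.0993, -0.2938,  0.4695]), array([-0.2689, -0.0003,  0.0018]))
(array([-0.0993, -0.2938,  0.4695]), array([2.8727e+00, 2.6000e-03, 5.0000e-04]))
```

Emit:
jog_arm(rows=[[-0.099,-0.05,0.08,-0.05,0,0,100],[-0.099,-0.294,0.4695,-0.269,0,0.002,100],[-0.099,-0.294,0.4695,-0.269,0,0.002,100],[-0.099,-0.294,0.4695,-0.269,0,0.002,100],[-0.099,-0.294,0.4695,-0.269,0,0.002,100],[-0.099,-0.294,0.4695,-0.269,0,0.002,100],[-0.099,-0.294,0.4695,-0.269,0,0.002,100],[-0.099,-0.294,0.4695,-0.269,0,0.002,100],[-0.099,-0.294,0.4695,-0.269,0,0.002,100],[-0.099,-0.294,0.4695,-0.269,0,0.002,100],[-0.099,-0.294,0.4695,-0.269,0,0.002,100],[-0.099,-0.294,0.4695,-0.269,0,0.002,100],[-0.099,-0.294,0.4695,-0.269,0,0.002,100],[-0.099,-0.294,0.4695,-0.269,0,0.002,100],[-0.099,-0.294,0.4695,-0.269,0,0.002,100],[-0.099,-0.294,0.4695,-0.269,0,0.002,100]])

```text
time: 1.75
tool_pos: [0.5639, 0.216, 0.3294]
tcp_rot: [0.037, 1.571, -0.037]
wrist_force: [0.1, 0.6, -0.4]
width: 0.997
```

```bash
python3 - <<'E'
from h import *
s,im=grab('wrist','w1'); print(s['time'],s['tool_pos'],s['tcp_rot'])
import json; json.dump({k:np.asarray(v).tolist() for k,v in s.items()},open('w1.json','w'))
cv2.imwrite('pics/w1v.png',cv2.resize(im,(800,600)))
print(target(np.radians(-9.2),(0.578,-.2215,.37)))
E
```

```text
1.75 [0.56393211 0.21602422 0.32943904] [ 0.03718408  1.57144823 -0.03656907]
(array([-0.0406, -0.4364,  0.0344]), array([ 0.1138, -0.0008, -0.0003]))
```

View pics/w1v.png

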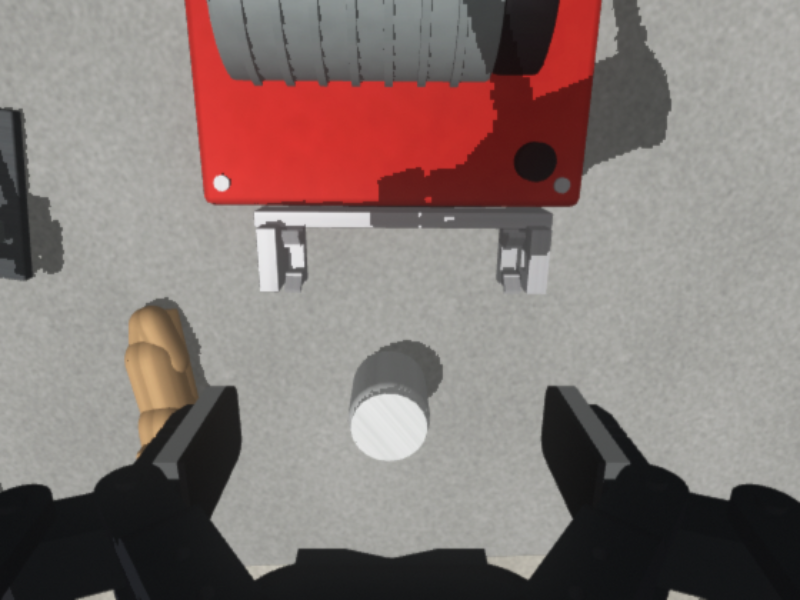

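The picture shows the machine from above. The cheek tops are at x 258–278 (left) and 528–550 (right), rows 228–292 in the 800 px picture, and the housing front edge is at row 203. I measure these and move on to the stand.

```bash
python3 - <<'E'
from h import *
import json
np.set_printoptions(precision=4,suppress=True)
s=json.load(open('w1.json'))
k=.7
pts={'L outer back':(257,227,.164),'L outer front':(261,291,.164),'L inner front':(278.5,291,.164),'R outer back':(551,228,.164),'R outer front':(546,293,.164),'R inner front':(527.5,293,.164),'housing L':(205,203,.128),'housing R':(580,206,.128)}
Q={}
for n,(u,v,z) in pts.items(): Q[n]=onz('wrist',u*k,v*k,z,s); print(n,Q[n])
L=(Q['L outer back']+Q['L outer front'])/2;Rr=(Q['R outer back']+Q['R outer front'])/2
d=Rr-L;print('len outer (177.5)',np.linalg.norm(d),'yaw',np.degrees(np.arctan2(-d[0],d[1])),'mid',(L+Rr)/2)
h=Q['housing R']-Q['housing L'];print('housing len 250?',np.linalg.norm(h),np.degrees(np.arctan2(-h[0],h[1])),(Q['housing R']+Q['housing L'])/2)
E
```

```text
L outer back [0.5402 0.1364 0.164 ]
L outer front [0.5802 0.1339 0.164 ]
L inner front [0.5807 0.1448 0.164 ]
R outer back [0.5489 0.3121 0.164 ]
R outer front [0.5897 0.3109 0.164 ]
R inner front [0.5891 0.2994 0.164 ]
housing L [0.5288 0.0945 0.128 ]
housing R [0.5421 0.3415 0.128 ]
len outer (177.5) 0.17661853588537837 yaw -2.9473376500382567 mid [0.5647 0.2233 0.164 ]
housing len 250? 0.2473619258285988 -3.0921302761966567 [0.5355 0.218  0.128 ]
```

Emit:
jog_arm(rows=[[-0.0406,-0.05,0.004,0.02,0,0,100],[-0.0406,-0.436,0.034,0.114,-0.001,0,100],[-0.0406,-0.436,0.034,0.114,-0.001,0,100],[-0.0406,-0.436,0.034,0.114,-0.001,0,100],[-0.0406,-0.436,0.034,0.114,-0.001,0,100],[-0.0406,-0.436,0.034,0.114,-0.001,0,100],[-0.0406,-0.436,0.034,0.114,-0.001,0,100],[-0.0406,-0.436,0.034,0.114,-0.001,0,100],[-0.0406,-0.436,0.034,0.114,-0.001,0,100],[-0.0406,-0.436,0.034,0.114,-0.001,0,100],[-0.0406,-0.436,0.034,0.114,-0.001,0,100],[-0.0406,-0.436,0.034,0.114,-0.001,0,100],[-0.0406,-0.436,0.034,0.114,-0.001,0,100]])

```text
time: 3.1
tool_pos: [0.5778, -0.2192, 0.3701]
tcp_rot: [0.125, 1.567, -0.124]
wrist_force: [0.5, -0.7, -0.9]
width: 0.998
```

```bash
python3 - <<'E'
from h import *
s,im=grab('wrist','w2'); print(s['time'],s['tool_pos'],s['tcp_rot'])
import json; json.dump({k:np.asarray(v).tolist() for k,v in s.items()},open('w2.json','w'))
cv2.imwrite('pics/w2v.png',cv2.convertScaleAbs(cv2.resize(im[:300],(800,428),interpolation=cv2.INTER_CUBIC),alpha=1.4))
E
```

```text
3.1 [ 0.57781447 -0.21922008  0.37012685] [ 0.12491305  1.56677286 -0.12394049]
```

View pics/w2v.png

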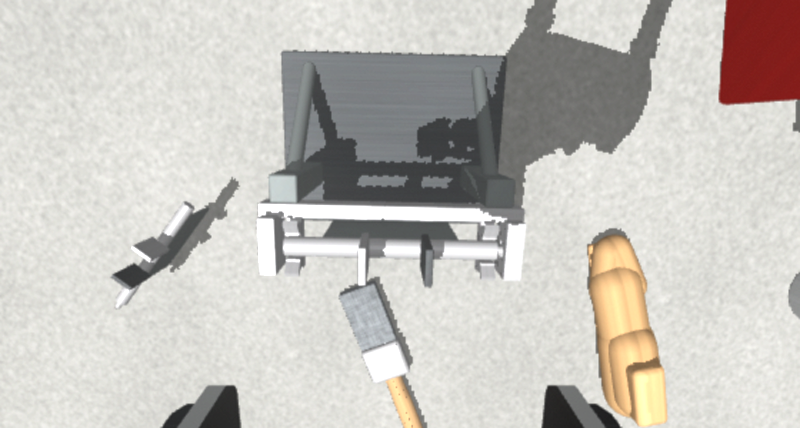

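The picture shows the stand from above. The cheeks are at x 258–277 and 502–524, rows 222–279. The light fixed tab is at about (362,260) and the dark tail at (428,262). The small guard lies at the left (150,250) and the brush is just in front.

```bash
python3 - <<'E'
from h import *
import json
np.set_printoptions(precision=4,suppress=True)
s=json.load(open('w2.json'))
k=.7
g=lambda u,v,z:onz('wrist',u*k,v*k,z,s)
L=(g(258,221,.164)+g(259,277,.164))/2;Rr=(g(524.5,222,.164)+g(522,280,.164))/2
d=Rr-L;y=-3;yaw=np.arctan2(-d[0],d[1]);m=(L+Rr)/2
print('outer len',np.linalg.norm(d),'yaw',np.degrees(yaw),'mid',m, np.linalg.norm(g(258,221,.164)-g(259,277,.164)))
ax=np.array([np.cos(yaw),np.sin(yaw),0]);ay=np.array([-np.sin(yaw),np.cos(yaw),0])
b=np.array([m[0],m[1],.15])
for n,yy in(('tab',-20),('tail',26)):
    for xx in(-12,12):
        for z in (7,55):
            print(n,xx,z,np.array(proj('wrist',b+ax*xx/1e3+ay*yy/1e3+np.array([0,0,z/1e3]),s))/k)
print('barrel ends',np.array(proj('wrist',b-ay*.075,s))/k,np.array(proj('wrist',b+ay*.075,s))/k)
for u,v in((362,282),(428,285)): print('local y of tab front top (mid)',(g(u,v,.205)-b)@ay,(g(u,v,.205)-b)@ax)
print(target(yaw,b+ay*.003+[0,0,.07],None)); 
E
python3 - <<'E'
import cv2
i=cv2.imread('pics/w2.png')[140:210,170:380]
cv2.imwrite('pics/w2c.png',cv2.convertScaleAbs(cv2.resize(i,(800,267),interpolation=cv2.INTER_CUBIC),alpha=1.4))
E
```

```text
outer len 0.18175838673663572 yaw -9.480271128412108 mid [ 0.5816 -0.2202  0.164 ] 0.03931876878936096
tab -12 7 [362.2133 231.0483]
tab -12 55 [358.1112 245.9719]
tab 12 7 [362.4993 264.6627]
tab 12 55 [358.5295 284.0355]
tail -12 7 [428.6334 231.5659]
tail -12 55 [434.1949 246.5584]
tail 12 7 [427.6206 265.1579]
tail 12 55 [432.9139 284.5929]
barrel ends [285.5859 245.2728] [496.1828 246.8963]
local y of tab front top (mid) -0.017843343416882894 0.01067199786107589
local y of tab front top (mid) 0.022968456129831005 0.012286532710529603
(array([0.1502, 0.0026, 0.0038]), array([ 0.007 ,  0.0005, -0.0005]))
```

View pics/w2c.png

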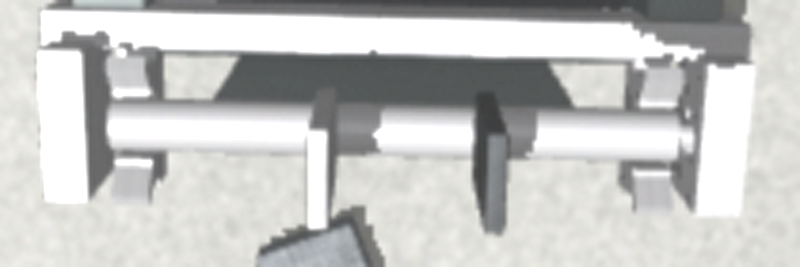

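```bash
cat >> h.py <<'E'
def fr(yaw):
    yaw=np.radians(yaw); return np.array([np.cos(yaw),np.sin(yaw),0]),np.array([-np.sin(yaw),np.cos(yaw),0])
ST=np.array([.5816,-.2202,0]);SY=-9.48
MA=np.array([.5655,.2233,0]);MY=-3.0
E
python3 - <<'E'
from h import *
ax,ay=fr(SY)
for z in(.235,.166): print(target(np.radians(SY),ST-ay*.003+[0,0,z]))
E
```

```text
(array([ 0.1352, -0.0034,  0.0038]), array([ 0.007 ,  0.0005, -0.0005]))
(array([ 0.2042, -0.0034,  0.0037]), array([ 0.007 ,  0.0005, -0.0005]))
```

Emit:
jog_arm(rows=[[0.03,-0.0034,0.0038,0.007,0,0,80],[0.07,-0.0034,0.0038,0.007,0,0,80],[0.11,-0.0034,0.0038,0.007,0,0,80],[0.135,-0.0034,0.0038,0.007,0,0,80],[0.135,-0.0034,0.0038,0.007,0,0,80],[0.15,-0.0034,0.0038,0.007,0,0,80],[0.17,-0.0034,0.0038,0.007,0,0,80],[0.19,-0.0034,0.0038,0.007,0,0,80],[0.204,-0.0034,0.0038,0.007,0,0,80],[0.204,-0.0034,0.0038,0.007,0,0,80]])

```text
time: 4.15
tool_pos: [0.5805, -0.2226, 0.1649]
tcp_rot: [0.131, 1.568, -0.129]
wrist_force: [-0.3, 0.1, 0.1]
width: 0.799
```

```bash
python3 - <<'E'
from h import *
ax,ay=fr(SY)
print(target(np.radians(SY),ST-ay*.003+[0,0,.166]), monitor.read_state()['wrist_force'])
s,im=grab('wrist','w3'); cv2.imwrite('pics/w3v.png',cv2.convertScaleAbs(im,alpha=1.3))
E
```

```text
(array([-0.0011, -0.0004,  0.0007]), array([ 0.0004, -0.0016, -0.001 ])) [-0.33844941  0.07680591  0.10236649]
```

View pics/w3v.png

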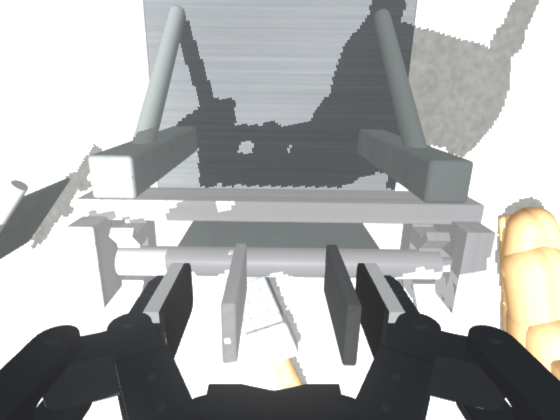

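The tabs at (235,300) and (342,305) stand squarely between the fingers. I close on them.

Emit:
jog_arm(rows=[[-0.001,0,0.0007,0,0,0,60],[-0.001,0,0.0007,0,0,0,50],[-0.001,0,0.0007,0,0,0,40],[-0.001,0,0.0007,0,0,0,34],[-0.001,0,0.0007,0,0,0,30],[-0.001,0,0.0007,0,0,0,30],[-0.001,0,0.0007,0,0,0,30],[-0.001,0,0.0007,0,0,0,30]], force=40)

```text
time: 5.0
tool_pos: [0.5836, -0.2249, 0.1709]
tcp_rot: [0.128, 1.561, -0.132]
wrist_force: [-1.5, -1.8, 7.3]
width: 0.386
```

```bash
python3 - <<'E'
from h import *
s=monitor.read_state(); print({k:np.round(s[k],4) for k in('tool_pos','wrist_force','torque','width','q','joint_vel')})
print((s['tool_pos']-ST)@fr(SY)[0],(s['tool_pos']-ST)@fr(SY)[1])
s,im=grab('wrist','w4'); cv2.imwrite('pics/w4v.png',cv2.convertScaleAbs(im,alpha=1.3))
s=monitor.read_state(); print({k:np.round(s[k],4) for k in('time','tool_pos','wrist_force','torque','width')})
E
```

```text
{'tool_pos': array([ 0.5836, -0.2249,  0.1709]), 'wrist_force': array([-1.485 , -1.7567,  7.2792]), 'torque': array([0.3771, 0.1907, 0.0086]), 'width': np.float64(0.3862), 'q': array([-4.0740e-01,  2.1100e-01,  1.7830e+00, -6.0000e-04,  1.1416e+00,
       -1.8124e+00]), 'joint_vel': array([ 0.0014,  0.0009,  0.0003, -0.0004, -0.0001,  0.0013])}
0.002797618266737709 -0.004343711431606612
{'time': np.float64(5.05), 'tool_pos': array([ 0.5836, -0.2249,  0.1709]), 'wrist_force': array([-2.0455, -2.3694,  9.1228]), 'torque': array([0.3543, 0.1873, 0.0789]), 'width': np.float64(0.3845)}
```

View pics/w4v.png

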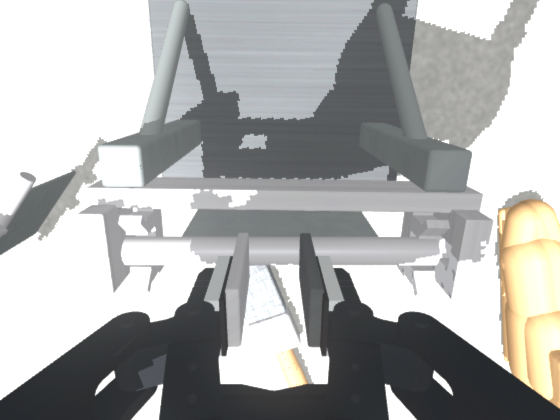

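The grasp is good: both tabs are held and the pin is drawn back, with the width at 33 mm. The pads swinging forward explain the small upward force. Now I lift.

Emit:
jog_arm(rows=[[-0.002,0,0,0,0,0,30],[-0.006,0,0,0,0,0,30],[-0.01,0,0,0,0,0,30],[-0.015,0,0,0,0,0,30],[-0.02,0,0,0,0,0,30],[-0.025,0,0,0,0,0,30],[-0.03,0,0,0,0,0,30],[-0.035,0,0,0,0,0,30],[-0.045,0,0,0,0,0,30],[-0.055,0,0,0,0,0,30],[-0.07,0,0,0,0,0,30],[-0.09,0,0,0,0,0,30],[-0.11,0,0,0,0,0,30],[-0.13,0,0,0,0,0,30],[-0.15,0,0,0,0,0,30],[-0.15,0,0,0,0,0,30],[-0.15,0,0,0,0,0,30]])

```text
time: 6.75
tool_pos: [0.5832, -0.2246, 0.322]
tcp_rot: [0.127, 1.56, -0.132]
wrist_force: [0.5, 0.3, -4.2]
width: 0.385
```

```bash
python3 - <<'E'
from h import *
s=monitor.read_state(); print({k:np.round(s[k],4) for k in('time','tool_pos','tcp_rot','wrist_force','torque','width')})
_,im=grab('side','d5'); s,im2=grab('wrist','w5')
a=im[120:260,270:470]; 
o=np.hstack([cv2.resize(a,(429,300),interpolation=cv2.INTER_CUBIC),cv2.convertScaleAbs(cv2.resize(im2,(400,300)),alpha=1.2)])[:,:800]
cv2.imwrite('pics/v5.png',o)
ax,ay=fr(MY)
print(target(np.radians(MY),MA+[0,0,.33]))
E
```

```text
{'time': np.float64(6.75), 'tool_pos': array([ 0.5832, -0.2246,  0.322 ]), 'tcp_rot': array([ 0.1273,  1.5595, -0.1322]), 'wrist_force': array([ 0.4918,  0.3361, -4.2148]), 'torque': array([-0.0023,  0.037 , -0.0123]), 'width': np.float64(0.3848)}
(array([-0.0114,  0.4387, -0.0902]), array([-0.1131,  0.0036,  0.0018]))
```

View pics/v5.png

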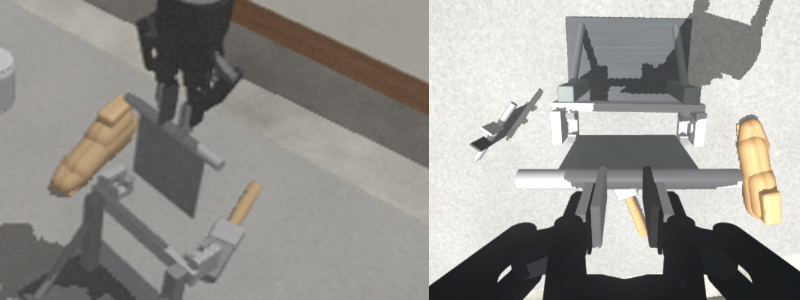

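The guard is lifted clear and hangs plumb in the jaws, with the wrist reading 4.2 N. I check the barrel's ends in the hand numerically, then carry it to the machine.

```bash
python3 - <<'E'
from h import *
np.set_printoptions(precision=4,suppress=True,linewidth=200)
s=monitor.read_state(); im=cv2.imread('pics/w5.png'); g=cv2.cvtColor(im,cv2.COLOR_BGR2GRAY)
M=R.from_rotvec(s['tcp_rot'])
def tp(p): return s['tool_pos']+M.apply(p)
for h in(.0209,): 
    for y in(.003-.075,.003+.075): print('pred end',proj('wrist',tp([h,y,-.0028]),s))
for c0,c1 in((100,145),(420,455)):
    print(c0); print(g[236:266:3,c0:c1:1][:, ::2])
ax,ay=fr(MY)
print(target(np.radians(MY),MA-ay*.003+ax*.0028+[0,0,.312]))
E
```

```text
pred end (np.float64(127.99629050315909), np.float64(246.24868394657796))
pred end (np.float64(433.8623735398887), np.float64(246.53780439723988))
100
[[198 197 198 194 189 186 188 191 193 196 193 192 188 176 157 162 165 162 168 169 163 159 160]
 [195 192 188 192 194 194 198 195 197 202 198 193 128 112 112 112 112 112 112 112 113 113 113]
 [197 196 195 193 199 196 194 192 194 204 199 179 147 148 148 148 148 148 148 148 148 148 148]
 [192 199 197 198 197 193 189 194 195 192 193 176 174 174 175 174 174 174 174 175 174 175 174]
 [195 187 187 193 193 189 185 192 200 194 190 195 195 195 195 195 195 195 196 196 196 196 196]
 [195 196 192 192 197 191 187 195 199 196 199 218 219 218 219 220 220 220 220 221 221 221 222]
 [195 192 196 194 195 192 193 193 194 200 206 243 242 243 243 243 244 244 244 244 245 245 245]
 [192 194 196 194 194 193 198 197 195 193 198 235 236 237 236 237 237 237 237 237 237 237 237]
 [197 188 195 191 189 194 199 199 199 192 192 214 217 216 217 217 217 217 217 217 217 217 217]
 [191 196 190 195 197 195 195 195 199 200 195 195 203 203 203 203 203 203 203 203 203 203 203]]
420
[[123 122 119 122 123 124 126 173 143 121 147 165 175 186 196 202 202 207]
 [101 101 100 100 100 101 100 100 101 108 141 160 172 182 194 200 202 204]
 [108 108 108 108 108 109 108 108 107  94 131 155 169 180 191 199 202 203]
 [114 114 113 112 113 112 113 113 113 104 120 148 166 177 187 193 168 144]
 [117 118 118 117 117 117 116 116 116 116 126 146 161 170 137 132 147 159]
 [121 122 121 121 122 122 121 121 120 121 128 150 167 172 132 144 158 171]
 [118 118 117 117 118 117 151 213 213 211 126 150 168 174 138 153 164 178]
 [115 114 114 116 116 116 213 220 220 185 120 146 166 174 139 158 169 181]
 [209 207 207 214 215 214 215 215 215 116 115 142 162 173 136 154 168 180]
 [197 196 196 197 195 197 196 196 197 114 112 137 160 172 132 150 165 176]]
(array([ 0.0067,  0.436 , -0.0871]), array([-0.1131,  0.0036,  0.0018]))
```

```bash
python3 - <<'E'
from h import *
np.set_printoptions(precision=4,suppress=True,linewidth=200)
p=imaging.camera_params('wrist'); T=np.array(p['T_tool_cam'])
im=cv2.imread('pics/w5.png'); g=cv2.cvtColor(im,cv2.COLOR_BGR2GRAY)
print('col profile x=140,200',g[228:285:3,140],g[228:285:3,200])
for r in(250,252,254):
    Z=p['fx']*.15/(439-122.4)
    for u in(122.4,439): print(r,(T@[(u-p['cx'])/p['fx']*Z,(r-p['cy'])/p['fy']*Z,Z,1])[:3])
E
```

```text
col profile x=140,200 [194 202 197 108 125 157 183 203 230 245 231 214 194 197 192 190 196 190 193] [ 78  79  79  94 105 110 116 124 130 121 116 147 190 197 188  57  43  42  41]
250 [ 0.0148 -0.0722 -0.0036]
250 [ 0.0148  0.0778 -0.0037]
252 [ 0.0145 -0.0722 -0.0027]
252 [ 0.0145  0.0778 -0.0028]
254 [ 0.0142 -0.0722 -0.0018]
254 [ 0.0143  0.0778 -0.0019]
```

Emit:
jog_arm(rows=[[0,0.03,-0.006,-0.008,0,0,30],[0.003,0.07,-0.014,-0.018,0.001,0,30],[0.005,0.11,-0.022,-0.028,0.001,0,30],[0.007,0.15,-0.03,-0.039,0.002,0.001,30],[0.007,0.19,-0.038,-0.05,0.002,0.001,30],[0.007,0.23,-0.046,-0.06,0.002,0.001,30],[0.007,0.27,-0.054,-0.07,0.003,0.001,30],[0.007,0.31,-0.062,-0.08,0.003,0.001,30],[0.007,0.35,-0.07,-0.09,0.003,0.002,30],[0.007,0.39,-0.078,-0.1,0.0036,0.002,30],[0.007,0.42,-0.084,-0.109,0.0036,0.002,30],[0.007,0.436,-0.087,-0.113,0.0036,0.002,30],[0.007,0.436,-0.087,-0.113,0.0036,0.002,30],[0.007,0.436,-0.087,-0.113,0.0036,0.002,30],[0.007,0.436,-0.087,-0.113,0.0036,0.002,30]])

```text
time: 8.35
tool_pos: [0.5682, 0.2187, 0.3111]
tcp_rot: [0.042, 1.571, -0.043]
wrist_force: [-1.2, -0.0, -4.2]
width: 0.376
```

```bash
python3 - <<'E'
from h import *
import json
s,im=grab('wrist','w6'); print(s['time'],s['tool_pos'],s['tcp_rot'],s['wrist_force'],s['width'])
json.dump({k:np.asarray(v).tolist() for k,v in s.items()},open('w6.json','w'))
cv2.imwrite('pics/v6.png',cv2.convertScaleAbs(cv2.resize(im,(800,600),interpolation=cv2.INTER_CUBIC),alpha=1.1))
ax,ay=fr(MY)
print(target(np.radians(MY),MA-ay*.003+ax*.0028+[0,0,.312]))
E
```

```text
8.35 [0.56822569 0.21871728 0.31114121] [ 0.04152533  1.57120458 -0.0429012 ] [-1.2387759  -0.03199512 -4.17580821] 0.3760167973265312
(array([-0.0007,  0.0015, -0.0003]), array([-0.0017, -0.0005,  0.0005]))
```

View pics/v6.png

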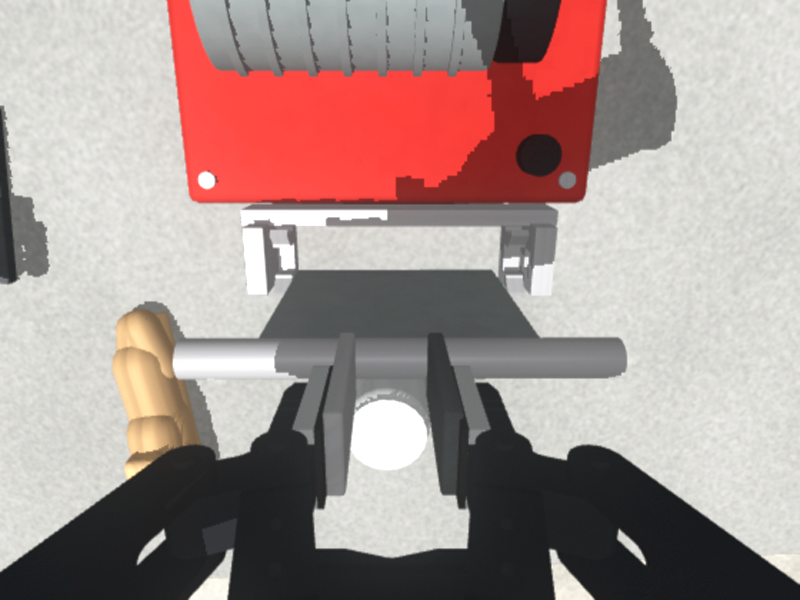

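The view shows the barrel in hand with ends at x 174 and 626 on row 358. The cheek outer edges are at x 243–247 and 552–557, rows 226–294. From this I compute the offset.

```bash
python3 - <<'E'
from h import *
import json
np.set_printoptions(precision=4,suppress=True)
s=json.load(open('w6.json')); k=.7
g=lambda u,v,z:onz('wrist',u*k,v*k,z,s)
L=(g(243,226,.164)+g(247,294,.164))/2;Rr=(g(557,228,.164)+g(552.5,294,.164))/2
d=Rr-L;print('len',np.linalg.norm(d),'yaw',np.degrees(np.arctan2(-d[0],d[1])),'mid',(L+Rr)/2)
p,T=cam('wrist',s);Z=p['fx']*.15/(452.5*k)
E=[(T@[(u*k-p['cx'])/p['fx']*Z,(358*k-p['cy'])/p['fy']*Z,Z,1])[:3] for u in(174,626.5)]
e=E[1]-E[0];print('barrel mid',(E[0]+E[1])/2,'yaw',np.degrees(np.arctan2(-e[0],e[1])),'tilt',e[2])
ax,ay=fr(-3)
q=(L+Rr)/2-(E[0]+E[1])/2;print('need local x,y',q@ax,q@ay)
# precise edges of barrel right end & cheeks in gray
im=cv2.imread('pics/w6.png');G=cv2.cvtColor(im,cv2.COLOR_BGR2GRAY)
print('barrelL',G[256,115:130],'barrelR',G[250,430:446])
print('cheekL',G[195,165:195]);print('cheekR',G[195,362:394])
E
```

```text
len 0.17785457640278307 yaw -3.1921427562910805 mid [0.5649 0.2233 0.164 ]
barrel mid [0.5649 0.2213 0.2965] yaw -3.0224642911373003 tilt -0.00013873668408348472
need local x,y -4.676381492710709e-05 0.001977414375105207
barrelL [164 157 150 142 134 143 223 240 241 241 241 242 242 242 242] barrelR [123 122 122 122 122 122 122 122 134 203 208 208 208 208 208 207]
cheekL [204 205 205 204 208 210 209 209 247 248 247 247 247 247 246 245 244 243
 243 243 240 167 103  97  96  96  97 125 178 183]
cheekR [177 176 174 169 109 113 116 114 116 128 197 223 223 222 223 222 220 220
 223 223 222 220 219 221 218 196 196 198 201 202 203 203]
```

Emit:
jog_arm(rows=[[0.01,0.0021,-0.0003,-0.0025,-0.0005,0.0005,30],[0.025,0.0021,-0.0003,-0.0025,-0.0005,0.0005,30],[0.04,0.0021,-0.0003,-0.0025,-0.0005,0.0005,30],[0.055,0.0021,-0.0003,-0.0025,-0.0005,0.0005,30],[0.07,0.0021,-0.0003,-0.0025,-0.0005,0.0005,30],[0.085,0.0021,-0.0003,-0.0025,-0.0005,0.0005,30],[0.095,0.0021,-0.0003,-0.0025,-0.0005,0.0005,30],[0.1,0.0021,-0.0003,-0.0025,-0.0005,0.0005,30],[0.1,0.0021,-0.0003,-0.0025,-0.0005,0.0005,30],[0.1,0.0021,-0.0003,-0.0025,-0.0005,0.0005,30],[0.1,0.0021,-0.0003,-0.0025,-0.0005,0.0005,30]])

```text
time: 9.5
tool_pos: [0.5688, 0.221, 0.2126]
tcp_rot: [0.041, 1.568, -0.04]
wrist_force: [0.6, 0.9, -3.7]
width: 0.378
```

```bash
python3 - <<'E'
from h import *
import json
s,im=grab('wrist','w7'); print(s['time'],s['tool_pos'],s['tcp_rot'],s['wrist_force'],s['width'])
json.dump({k:np.asarray(v).tolist() for k,v in s.items()},open('w7.json','w'))
cv2.imwrite('pics/v7.png',cv2.convertScaleAbs(cv2.resize(im[100:310,80:480],(800,420),interpolation=cv2.INTER_CUBIC),alpha=1.2))
E
```

```text
9.5 [0.56884414 0.22101732 0.21255934] [ 0.04101052  1.5684213  -0.03989379] [ 0.5675393   0.87420345 -3.73380396] 0.378378403769385
```

View pics/v7.png

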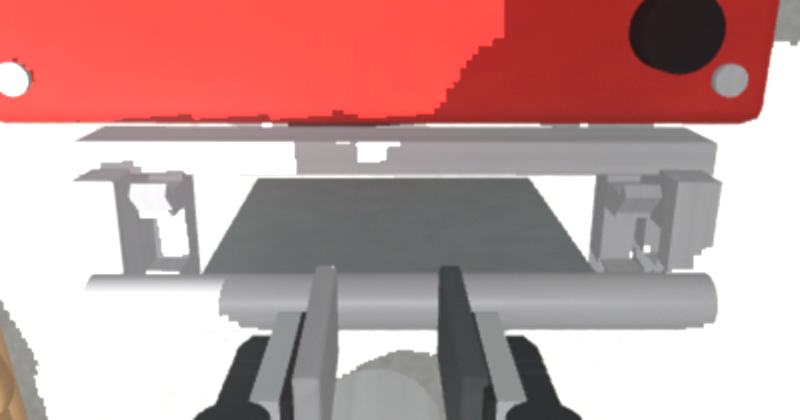

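```bash
python3 - <<'E'
from h import *
import json
np.set_printoptions(precision=4,suppress=True,linewidth=220)
s=json.load(open('w7.json'))
G=cv2.cvtColor(cv2.imread('pics/w7.png'),cv2.COLOR_BGR2GRAY)
for r in(200,215,225): print(r,'L 112-150',G[r,112:150:1]);print(r,'R 400-446',G[r,400:446:1])
print('barrelL',[G[r,115:132] for r in (246,250,254)]);print('barrelR',G[250,430:446])
print('barrel rows',G[230:272,150])
E
```

```text
200 L 112-150 [227 227 227 228 232 250 251 251 252 252 252 252 252 252 252 252 252 252 252 252 252 252 252 252 240 185 122 113 116 117 118 116 123 165 203 210 210 211]
200 R 400-446 [113 115 115 115 115 114 112 113 113 109 101 101 102 104 103 103 103 108 134 138 137 136 135 135 134 134 133 132 132 134 136 135 134 134 134 133 134 134 138 165 220 224 225 227 228 228]
215 L 112-150 [227 225 225 226 228 229 233 250 251 251 251 252 252 252 252 252 252 252 252 251 251 251 251 251 252 251 228 165 119 114 117 117 117 117 118 118 117 115]
215 R 400-446 [100 103 115 130 133 132 133 132 132 129 113 104 103 103 103 108 133 137 137 136 136 135 134 133 133 132 133 134 134 135 134 134 132 133 134 135 139 172 225 229 229 227 225 227 229 229]
225 L 112-150 [232 234 233 231 229 228 228 229 246 250 251 251 251 251 251 252 252 252 252 251 251 250 250 250 250 250 250 232 176 120 114 116 117 117 117 117 117 117]
225 R 400-446 [129 145 224 229 224 146 128 130 127 111 104 104 103 104 113 134 136 136 135 134 134 134 133 132 133 132 134 135 135 134 150 228 233 237 238 237 231 228 227 227 226 226 224 223 225 227]
barrelL [array([228, 228, 228, 227, 226, 225, 221, 215, 215, 214, 214, 214, 214, 214, 214, 214, 214], dtype=uint8), array([221, 223, 227, 228, 228, 228, 233, 236, 236, 236, 236, 236, 236, 236, 236, 236, 236], dtype=uint8), array([224, 226, 228, 226, 222, 227, 252, 253, 253, 253, 253, 253, 253, 253, 253, 253, 253], dtype=uint8)]
barrelR [143 143 142 142 142 143 142 142 155 225 229 228 227 222 221 221]
barrel rows [117 116 116 117 117 116 116 121 129 140 155 167 179 189 198 206 215 221 227 232 238 242 248 252 254 253 252 249 245 241 237 235 233 229 220 213 219 217 216 218 222 226]
```

```bash
python3 - <<'E'
from h import *
import json
np.set_printoptions(precision=4,suppress=True)
s=json.load(open('w7.json'))
g=lambda u,v,z=.164:onz('wrist',u,v,z,s)
ax,ay=fr(-3)
l=lambda P:np.array([(P-MA)@ax,(P-MA)@ay])
p,T=cam('wrist',s);Z=p['fx']*.15/(438.4-120.8)
E=[(T@[(u-p['cx'])/p['fx']*Z,(251-p['cy'])/p['fy']*Z,Z,1])[:3] for u in(120.8,438.4)]
for r,a in((200,(116.8,137.2,417.8,439.3)),(215,(118.8,138.7,415.8,437))):
    q=[l(g(u,r))[1] for u in a]; print(r,q,'mid outer',(q[0]+q[3])/2,'mid inner',(q[1]+q[2])/2,'inner gap',q[2]-q[1])
e=E[1]-E[0];print('barrel',l(E[0]),l(E[1]),'mid',(l(E[0])+l(E[1]))/2,'z',E[0][2],E[1][2],'yaw',np.degrees(np.arctan2(-e[0],e[1])))
print(target(np.radians(-3.1),s['tool_pos'],s))
E
```

```text
200 [np.float64(-0.08897707793830013), np.float64(-0.07776309683409595), np.float64(0.07658205969729787), np.float64(0.08841575832528994)] mid outer -0.0002806598065050944 mid inner -0.0005905185683990413 inner gap 0.1543451565313938
215 [np.float64(-0.08897736209201841), np.float64(-0.07789472269649467), np.float64(0.07652481337156503), np.float64(0.08834647129928137)] mid outer -0.00031544539636851887 mid inner -0.0006849546624648206 inner gap 0.1544195360680597
barrel [ 0.0001 -0.0749] [-0.0002  0.0751] mid [-0.      0.0001] z 0.19832454938620622 0.19843490410198814 yaw -2.8951470364572036
(array([0., 0., 0.]), array([ 0.0026,  0.002 , -0.0008]))
```

The barrel lies 0.5 mm to +y of the bracket's middle, with play of ±1.75 mm, and its x is true. I lower it gently.

Emit:
jog_arm(rows=[[0.003,-0.0005,0,-0.001,0.002,0,30],[0.007,-0.0005,0,-0.001,0.002,0,30],[0.011,-0.0005,0,-0.001,0.002,0,30],[0.015,-0.0005,0,-0.001,0.002,0,30],[0.019,-0.0005,0,-0.001,0.002,0,30],[0.022,-0.0005,0,-0.001,0.002,0,30],[0.025,-0.0005,0,-0.001,0.002,0,30],[0.028,-0.0005,0,-0.001,0.002,0,30],[0.028,-0.0005,0,-0.001,0.002,0,30]])

```text
time: 10.45
tool_pos: [0.5685, 0.2204, 0.1839]
tcp_rot: [0.04, 1.571, -0.039]
wrist_force: [0.0, 0.5, -4.5]
width: 0.381
```

Emit:
jog_arm(rows=[[0.003,0,0,0,0,0,30],[0.006,0,0,0,0,0,30],[0.009,0,0,0,0,0,30],[0.011,0,0,0,0,0,30],[0.011,0,0,0,0,0,30]])

```text
time: 10.95
tool_pos: [0.5681, 0.2203, 0.1723]
tcp_rot: [0.04, 1.572, -0.04]
wrist_force: [-0.1, 0.0, -4.5]
width: 0.381
```

Emit:
jog_arm(rows=[[0.002,0,0,0,0,0,30],[0.004,0,0,0,0,0,30],[0.005,0,0,0,0,0,30],[0.005,0,0,0,0,0,30]])

```text
time: 11.35
tool_pos: [0.569, 0.2202, 0.1709]
tcp_rot: [0.04, 1.57, -0.039]
wrist_force: [-5.1, -3.6, 10.6]
width: 0.382
```

Contact came at TCP z 0.1709, the same height as when the guard sat in the stand, so it is home. I ease the pressure and let go.

Emit:
jog_arm(rows=[[0,0,0,0,0,0,30],[0,0,0,0,0,0,30],[0,0,0,0,0,0,36],[0,0,0,0,0,0,42],[0,0,0,0,0,0,48],[0,0,0,0,0,0,56],[0,0,0,0,0,0,64],[0,0,0,0,0,0,72],[0,0,0,0,0,0,78],[0,0,0,0,0,0,78]])

```text
time: 12.35
tool_pos: [0.5692, 0.2199, 0.1712]
tcp_rot: [0.04, 1.569, -0.039]
wrist_force: [-0.1, -0.6, 0.2]
width: 0.779
```

```bash
python3 - <<'E'
from h import *
import json
s,im=grab('wrist','w8'); print(s['time'],s['tool_pos'],s['wrist_force'],s['width'])
json.dump({k:np.asarray(v).tolist() for k,v in s.items()},open('w8.json','w'))
_,a=grab('scene','s8'); 
o=np.hstack([cv2.resize(a[205:310,310:450],(400,300),interpolation=cv2.INTER_CUBIC),cv2.resize(im,(400,300))])
cv2.imwrite('pics/v8.png',cv2.convertScaleAbs(o,alpha=1.2))
E
```

```text
12.35 [0.56924535 0.21989945 0.17119927] [-0.08829367 -0.61356521  0.21668595] 0.7788039271681177
```

View pics/v8.png

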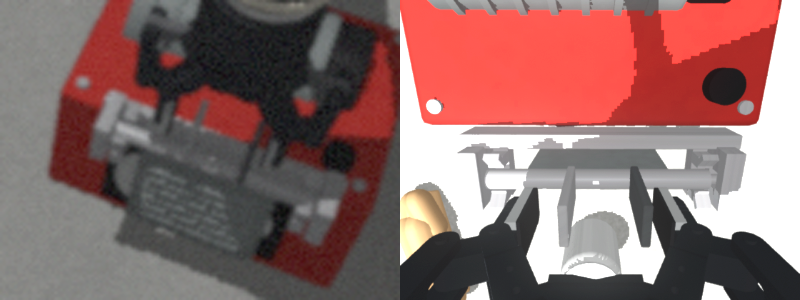

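The view shows the guard hanging in the machine bracket, with the tabs spread again at x 565 and 643. I back off straight up.

Emit:
jog_arm(rows=[[0,0.001,0,0,0,0,80],[-0.005,0.002,0,0,0,0,80],[-0.015,0.002,0,0,0,0,80],[-0.03,0.002,0,0,0,0,80],[-0.045,0.002,0,0,0,0,80],[-0.06,0.002,0,0,0,0,80],[-0.08,0.002,0,0,0,0,80],[-0.1,0.002,0,0,0,0,80],[-0.12,0.002,0,0,0,0,80],[-0.14,0.002,0,0,0,0,80],[-0.16,0.002,0,0,0,0,80],[-0.16,0.002,0,0,0,0,80],[-0.16,0.002,0,0,0,0,80],[-0.16,0.002,0,0,0,0,80]])

```text
time: 13.85
tool_pos: [0.5685, 0.2217, 0.33]
tcp_rot: [0.039, 1.571, -0.04]
wrist_force: [-0.5, -0.0, -1.0]
width: 0.8
```

```bash
python3 - <<'E'
from h import *
import json
np.set_printoptions(precision=4,suppress=True,linewidth=230)
s,im=grab('wrist','w9'); print(s['time'],s['tool_pos'],s['wrist_force'],s['width'])
json.dump({k:np.asarray(v).tolist() for k,v in s.items()},open('w9.json','w'))
ax,ay=fr(-3); B=MA+[0,0,.15]
P=lambda x,y,z:np.round(proj('wrist',B+ax*x/1e3+ay*y/1e3+np.array([0,0,z/1e3]),s),1)
for y in(-75,75,86): print('barrel',y,P(0,y,0))
for y in(-20,-15,14,21,26): print('tab top front',y,P(12,y,55),'back',P(-12,y,55))
G=cv2.cvtColor(im,cv2.COLOR_BGR2GRAY)
r=int(P(4,0,55)[1]); c=int(P(0,-28,55)[0]); c2=int(P(0,34,55)[0]); 
for q in(r,r+6): print('tabs row',q,'from col',c,G[q,c:c2])
r=int(P(0,0,0)[1]);c=int(P(0,-82,0)[0]);print('row',r,'L from',c,G[r,c:c+20]);c=int(P(0,65,0)[0]);print('R from',c,G[r,c:c+25])
E
```

```text
13.85 [0.5685 0.2217 0.33  ] [-0.4749 -0.025  -1.028 ] 0.7999272235536461
barrel -75 [193.1 174.3]
barrel 75 [358.5 174.8]
barrel 86 [370.7 174.9]
tab top front -20 [250.3 205.4] back [249.8 175. ]
tab top front -15 [256.8 205.4] back [256.5 175. ]
tab top front 14 [294.3 205.5] back [295.  175.1]
tab top front 21 [303.4 205.5] back [304.3 175.2]
tab top front 26 [309.9 205.6] back [310.9 175.2]
tabs row 195 from col 239 [168 167 168 171 172 173 175 170 157 209 221 217 210 202 155  86  83 126 165 169 172 175 175 175 173 171 169 168 167 166 166 170 174 175 174 171 169 171 172 172 174 173 171 169 168 170 172 170 168 171 172 173 170 169 170 173 175
 173 159  74  54  57  74 101 102 100  97  94 100 162 171 168 165 163 163 165 168 171 174 172 168]
tabs row 201 from col 239 [164 167 169 170 170 171 170 166 152 196 216 213 207 197 161  95 127 167 172 176 174 169 167 167 167 168 166 165 166 164 162 164 168 171 172 172 173 175 175 172 170 169 171 170 172 172 171 171 171 171 169 169 171 169 167 164 166
 170 171 167  95  62  86 101  99  96  94  90 112 160 167 168 169 169 171 169 167 166 170 173 173]
row 174 L from 185 [232 166  91  83  94 122 160 163 163 163 163 163 163 163 163 163 163 163 163 163]
R from 347 [97 97 97 97 98 97 98 97 97 97 96 82 88 88 88 80 76 88 98 99 99 97 97 96 97]
```

```bash
python3 - <<'E'
from h import *
np.set_printoptions(linewidth=230)
G=cv2.cvtColor(cv2.imread('pics/w9.png'),cv2.COLOR_BGR2GRAY)
print('light tab col 250 rows160-220',G[160:220,250]); print('dark col 305',G[160:220,305]); print('barrel col 220 rows 155-195',G[155:195,220]);print('barrel col 340',G[155:195,340])
E
```

```text
light tab col 250 rows160-220 [ 68  69  68  70  70  69  69  71  72  76  83  89  90  88  87  86  86  86  86  90 135 224 229 228 226 223 224 225 224 225 224 223 221 220 218 217 216 216 216 215 213 213 213 215 215 214 213 213 213 201 176 174 176 175 173 174 172
 172 176 179]
dark col 305 [ 64  63  63  64  66  66  65  65  65  66  71  83  84  72  68  55  50  48  47  47  51  52  54  56  67  97  99  98  97  96  95  97  97  97  97  97  97  97  96  94  93  94  92  92  91  91  90  92  92 109 166 170 170 172 171 169 169
 172 174 173]
barrel col 220 rows 155-195 [165 169 168 166 166 164 164 168 169 165 163 164 164 159 149 121 113 132 148 162 174 189 210 228 230 222 198 186 177 165 155 168 169 170 171 170 166 164 165 171]
barrel col 340 [165 170 170 167 167 170 172 170 170 167 166 165 165 166 160 122 103 115 104 119 166 182 194 204 204 200 191 184 176 165 151 163 164 170 174 171 166 165 169 171]
```

The pin tail is sprung fully out (46.5 mm over both tabs) and the flap is plumb. The barrel is seated: its apparent length and row fit an axis at 150 mm and rule out 171 mm. The arm is clear, so I hand in.

```bash
python3 -c "
from workcell import finish_job
print(finish_job())"
```

```text
the job is handed in; nothing more can be done
None
```

The guard now hangs in the machine's bracket with its pin sprung out, and I handed the job in at about 14 s. No verdict was reported.

I squeezed the tab and tail together while the guard sat in the stand, with the grip closing to about 33 mm. I then lifted it clear, carried it over, lined it up from close wrist views and lowered it slowly until I felt the seat.

**Last checks:**
- **Seat:** contact came at tool height 0.1709 m, the same as when the guard sat in the stand. The change at the wrist was about 15 N, well under the 35 N limit.
- **Pin:** the spacing over tab and tail measured about 46.5 mm (46 mm at rest), so the pin is fully out.
- **Barrel:** its apparent length fits an axis at 150 mm and rules out a barrel resting on a cheek top at 171 mm. It lies about 2 mm to the -y side of the bracket's middle, against the -y cheek.
- **Flap:** it hangs plumb. The wrist force was near zero and the arm was clear above.

**Disagreements:** The wrist camera put the seated barrel about 2.6 mm off the estimated hinge line in x, more than the slot's 1.5 mm of play allows. It also showed the barrel about 6 mm higher in the hand than contact did. I took both as camera bias, because the tabs shifted by the same amount as the barrel.

I did not re-measure the last, the tin and the brush, but nothing came near enough to move them.

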